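# Ease off the ratchet of a cheese press

### The job

Ease off the small cheese press: press the tail of its pawl down at the thumb screw, feeling for the rubber stop and never pushing harder than about 20 N, and keep it down while the spring turns the crank back by itself. When the crank comes up, let the pawl go so that it drops into the toothed wheel and holds the crank pointing straight up, to within about 20 degrees. Do not touch the crank or the wheel, and leave the things round the press standing where they are.

Things in the scene. Friction and masses are not known exactly. Their poses are not given: they have to be found in the camera images.
- press: Aluminium press, foot 230 x 215 mm, fixed, 170 mm high. Origin: on its underside, under the wheel and housing's middle line; -x is the front, with the upright toothed wheel (100 mm across, 20 teeth) and crank; +y is left, seen from the front. Behind, a plunger in a white mould rises as the wheel turns back.
- axle (a point): Point on the wheel's level axle (along the press's x), 92 mm up, in the plane of crank_grip. With the pawl up a spring turns wheel and crank back, clockwise seen from the front, at about 0.2 rad/s; it goes on past the top if not stopped. The pawl holds it every 18 degrees: when let go, the wheel creeps on to the next tooth.
- crank_grip (a point): Middle of the crank's black handle (19 mm thick, 34 mm long), 50 mm from point axle. At the start it stands 90 to 160 degrees anticlockwise of straight up, seen from the front (to the left or lower left). Straight up = right above point axle.
- pawl (a joint): Angle (rad) of the pawl, a steel rocker right of the wheel, pivot along the press's x. 0 = nose in a tooth gap; grows as its tail, on the right, is pressed down; over about 0.11 the nose is clear of the teeth; 0.135 = on the rubber stop, which gives a little. A spring and the load on the tooth hold it in (some 3 to 5 N at the thumb screw).
- tail (a point): Middle of the flat top of the pawl's tail (18 x 34 mm), under the thumb screw, 52 mm right of the pivot, about 116 mm up with the pawl in. The screw's round black head, 25 mm wide, stands over it; its top is 8 to 24 mm above this point as the screw happens to be set (not measured: feel for it). From there the tail goes down about 7 mm to the stop.
- mug_b: White mug, 82 x 112 x 94 mm, bystander; origin on its underside.
- salt_shaker: Salt shaker, 44 mm wide, 90 mm high, left of the press, bystander; origin on its underside.
- teaspoon: Steel teaspoon, 130 mm long, lying before the press, bystander; origin on its underside.
- garlic: Head of garlic, 54 mm, bystander right of the press; origin on its underside.
- crank: Steel crank with the black handle, 62 x 16 x 8 mm, 16 mm before the toothed wheel; origin on the axle in the wheel's plane, its z axis points along the arm to the handle.
- drum: Dark toothed wheel, 100 mm across, 10 mm thick, carrying the crank; origin on the axle, 92 mm up.
- egg_timer: Egg timer, 62 mm wide, 45 mm high, bystander at the right; origin on its underside.
- lemon: Lemon, 83 x 58 mm, bystander at the right; origin on its underside.

How it is judged:
By the outcome, as a careful person would: the job done as asked, in the order asked, and still so for the second after the job is handed in, with the robot touching nothing.
It also fails if it takes over 58 s, if anything falls off the work surface, if the arm or the gripper's body presses on something with over 40 N, if the wrist force passes 120 N, or if a joint passes its speed limit or range.

### The arm

A 6-joint arm with a two-finger parallel gripper is mounted at the origin on a cart in front of the work surface, level with it; the furniture and walls round the work are solid. World frame = base frame: x ahead of the robot, y to its left, z up, the work surface at z = 0. Lengths are in m, angles in degrees, forces in N, time in s.
With the tool pointing down it reaches from about 0.35 to 0.875 m from the base axis. Payload 4.2 kg.
Tool frame: the origin (TCP) lies at the very end of the fingers, on their centre line; the grasp point (between the pads) lies 19 mm behind it; z points along the fingers, y is the line along which they close (so a half turn about z gives the same grasp; the last joint's range is limited). The gripper opens to 87 mm and grips with 3 to 60 N. Pads are 19 mm wide; open, the fingers measure 117 mm over their backs; the gripper's body (75 mm by 190 mm) begins 51 mm behind the grasp point.
Start: joints at [90.848, 22.042, 0.453, 0, -68.411, -14.817], TCP at [0.151, 0.607, 0.223] pointing down, gripper open.
Joint ranges: [-179.83, 179.83], [-69.29, 118.12], [-61.27, 80.66], [-181.25, 117.63], [-171.15, -9.14], [-177.46, 177.46]. Speed limits (degrees/s): [159.86, 159.86, 180, 180, 180, 180].

### API

Orientations are given as a 3x3 rotation matrix whose columns are the frame's x, y, z axes.
In Python, from station import telemetry, eyes, manip gives the robot as it stands.
- The arm moves only by the tool apply_moves, never from a script. Its argument "motion" is text: rows parted by semicolons, each of 7 numbers parted by spaces: the opening, from 0 (shut) to 1 (fully open), then the shift along the tool's x, y, z in mm, then the turn, a rotation vector about the tool's x, y, z in rad. In form: fingers tx ty tz wx wy wz; .... A call has 1 to 20 rows; each row is the pose to reach, as a shift and turn from the pose commanded when the call began, along the tool's axes at that moment; what a row does not reach only later rows make up. A row lasts 1/10 s, in which the tool goes at most 50 mm and 8.59 degrees, less where a joint would pass 70% of its speed; a pose out of reach is approached as far as the arm can. A call with a gripper value outside its range is refused whole. The fingers move at their own pace and stop on an object; the grip force is fixed at half the most. Time passes only in rows, so rows that repeat a pose let the fingers close. It gives the time, the measured TCP pose, the force, the opening and the grip force at its end, in the units of the state.
- telemetry.get_obs(): the state, without advancing time (a new reading comes with each control period).
- eyes.snapshot(name): name is "side" or "top" or "wrist"; returns a dict with "image" (400x640x3 uint8, blue, green, red), "z_map" (400x640 float32, m along the optical axis (not along the pixel's ray), 0 where there is no reading), "K" (3x3 intrinsics, pixels), "rvec" (rotation vector, rad) and "tvec" (3), from world to camera coordinates, as OpenCV has them; the wrist camera has in their place "mount" (4x4, takes a point from camera to tool coordinates, whose origin is the TCP and whose axes are the flange's). Camera axes: x right, y down, z forward; pixel columns grow to the right and rows downward; lengths in m; the calibration is good to about 2 mm. The wrist camera is an equidistant fisheye: a pixel r from the principal point sees the ray r / f radians off the axis. A picture is of the moment at which its call begins: read the wrist's pose just before it.
- manip.hand_in(): hands the job in; it is judged then, once.
The state is a dict: "time": time; "q": joint angles; "dq": joint speeds; "joint_efforts": joint torques, N m; "tool_pos": TCP position; "tool_rot": TCP orientation; "ft_force": force on the tool from outside, world axes, zero at the start; "ft_torque": the same for the moment, N m; "width": opening from 0.0 (shut) to 1.0 (fully open); "grasp_force": force on a finger pad.
Only numpy, scipy, OpenCV 4.12 (cv2) and the standard library are available. Lean on these libraries where they do the work, as an engineer would, in place of code of your own. Each camera call takes 0.05 s, during which the arm holds its last target. There are 200 camera calls.

## Working session

There is one attempt and no reset: what is moved stays moved. The work goes in short steps, Python scripts to look and compute and a tool call to move; the robot and the scene stay as the last step left them, time stands still between calls to the robot, and variables do not carry over. Pictures are saved under pics/ and viewed, at most 10 in all, crops included, and the job is handed in when it is done.

Besides the shell and the picture viewer there is one more tool, called after "Call:" by a JSON object that holds its "method" and its "body", one argument or row to a line. apply_moves: Moves the arm, as the interface text tells. Its arguments: {"type":"object","properties":{"motion":{"type":"string"}},"required":["motion"]}

```bash
mkdir -p pics; cat > h.py <<'E'
from station import telemetry, eyes, manip
import numpy as np, cv2
def snap(n):
    s=eyes.snapshot(n); return s
def pts(s):
    R,_=cv2.Rodrigues(np.array(s['rvec'],float)); t=np.array(s['tvec'],float).reshape(3)
    z=s['z_map'];K=np.array(s['K']);v,u=np.mgrid[0:z.shape[0],0:z.shape[1]]
    P=np.stack([(u-K[0,2])/K[0,0]*z,(v-K[1,2])/K[1,1]*z,z],-1)
    W=(P-t)@R; W[z==0]=np.nan
    return W
E
python3 - <<'E'
from h import *
o=telemetry.get_obs();print({k:np.round(v,3).tolist() for k,v in o.items()})
for n in('side','top'):
    s=snap(n);cv2.imwrite(f'pics/{n}0.png',s['image']);np.savez(f'{n}0.npz',**s)
    R,_=cv2.Rodrigues(np.array(s['rvec'],float));print(n,np.round(-R.T@np.array(s['tvec']).ravel(),3),np.round(s['K'],1).tolist())
E
```

```text
{'time': 0.0, 'q': [90.847, 22.091, 0.38, -0.03, -68.41, -14.816], 'dq': [-0.011, -0.02, -0.017, -0.021, 0.04, -0.094], 'joint_efforts': [-0.001, -39.066, 18.74, 4.22, 0.011, -0.0], 'tool_pos': [0.151, 0.606, 0.221], 'tool_rot': [[0.97, -0.242, -0.0], [-0.242, -0.97, -0.002], [0.0, 0.002, -1.0]], 'ft_force': [0.173, 0.119, -0.418], 'ft_torque': [0.0, 0.002, 0.049], 'grasp_force': 0.0, 'width': 1.002}
side [0.61  0.538 0.669] [[395.5, 0.0, 313.3], [0.0, 395.5, 201.6], [0.0, 0.0, 1.0]]
top [ 0.405 -0.121  1.175] [[472.4, 0.0, 315.4], [0.0, 472.4, 200.2], [0.0, 0.0, 1.0]]
```

View pics/side0.png

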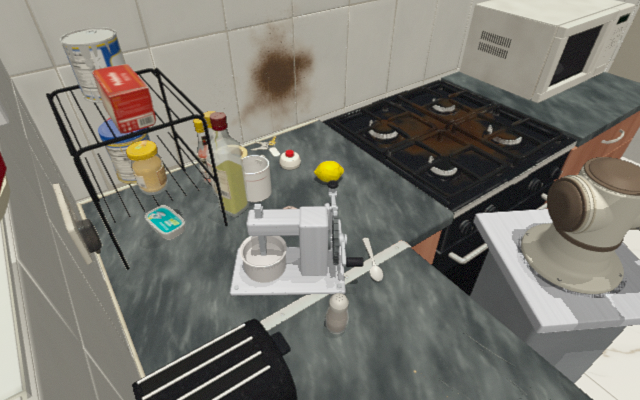

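View pics/top0.png

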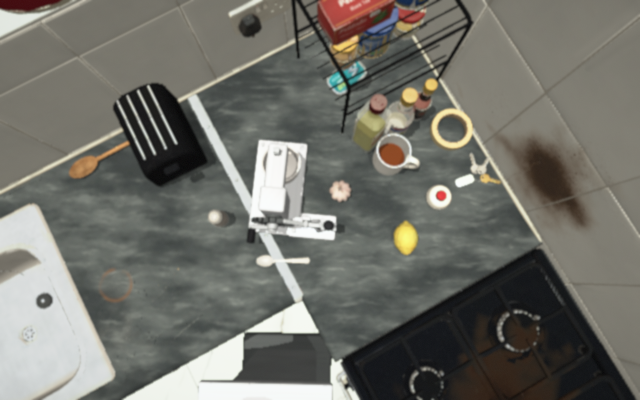

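The side view shows the press at (290,250), with the crank handle at (355,262) and the thumb screw at (333,185). In the top view the handle is at (251,237), the thumb screw at about (340,228), the lemon at (405,237) and the garlic at (340,190).

```bash
python3 - <<'E'
from h import *
st=dict(np.load('top0.npz'));ss=dict(np.load('side0.npz'))
T=pts(st);S=pts(ss)
for n,W,px in(('top',T,[(340,228),(328,221),(251,237),(272,200),(260,145),(305,145),(250,235),(335,238),(340,190),(265,262),(405,237)]),('side',S,[(333,185),(355,262),(330,200),(318,240),(232,292),(340,292)])):
    for u,v in px: print(n,u,v,np.round(W[v,u],3))
# dark pixels near screw / handle
for n,s,W,b in(('top',st,T,(315,205,355,250)),('top',st,T,(240,225,262,248)),('side',ss,S,(322,172,345,200)),('side',ss,S,(344,250,368,272))):
    x0,y0,x1,y1=b;m=(s['image'][y0:y1,x0:x1].max(-1)<45);w=W[y0:y1,x0:x1][m];v,u=np.where(m)
    print(n,b,m.sum(),u.mean()+x0,v.mean()+y0,np.round(np.nanmedian(w,0),3),np.round(np.nanmin(w,0),3),np.round(np.nanmax(w,0),3))
a=cv2.resize(st['image'][125:275,200:400],None,fx=4,fy=4,interpolation=2)
b=cv2.resize(ss['image'][170:320,220:395],None,fx=4,fy=4,interpolation=2)
cv2.imwrite('pics/tc.png',a);cv2.imwrite('pics/sc.png',b)
E
```

```text
top 340 228 [ 0.525 -0.172  0.002]
top 328 221 [ 0.526 -0.14   0.137]
top 251 237 [0.491 0.036 0.087]
top 272 200 [ 0.567 -0.016  0.16 ]
top 260 145 [0.731 0.034 0.013]
top 305 145 [ 0.733 -0.08   0.014]
top 250 235 [0.495 0.039 0.088]
top 335 238 [ 0.5  -0.16 -0.  ]
top 340 190 [ 0.612 -0.169  0.051]
top 265 262 [0.437 0.011 0.001]
top 405 237 [ 0.501 -0.323  0.061]
side 333 185 [ 0.516 -0.134  0.137]
side 355 262 [0.493 0.043 0.085]
side 330 200 [ 0.507 -0.244  0.001]
side 318 240 [0.562 0.013 0.122]
side 232 292 [0.74  0.035 0.009]
side 340 292 [0.521 0.054 0.008]<stdin>:9: RuntimeWarning: Mean of empty slice.
  ret = ret.dtype.type(ret / rcount)
  return np.nanmean(a, axis, out=out, keepdims=keepdims)
Traceback (most recent call last):
ValueError: zero-size array to reduction operation fmin which has no identity
```

```bash
python3 - <<'E'
from h import *
st=dict(np.load('top0.npz'));ss=dict(np.load('side0.npz'))
T=pts(st);S=pts(ss)
for n,s,W in(('top',st,T),('side',ss,S)):
    x,y,z=W[...,0],W[...,1],W[...,2]
    m=(x>.46)&(x<.56)&(y>-.19)&(y<-.05)&(z>.105)&(z<.2)
    v,u=np.where(m)
    for i in np.argsort(W[m][:,1]): print(n,u[i],v[i],np.round(W[v[i],u[i]],3),s['image'][v[i],u[i]].tolist()) if i%3==0 else 0
    m=(z>.006)&(z<.02)&(x>.45)&(x<.8)&(y>-.2)&(y<.08)&(s['image'].min(-1)>150)
    c=cv2.convexHull(W[m][:,:2].astype(np.float32));print(n,'foot',cv2.minAreaRect(c))
    m=(z>.155)&(z<.175)&(x>.45)&(x<.8)&(y>-.2)&(y<.08);print('housing',cv2.minAreaRect(W[m][:,:2].astype(np.float32)))
a=cv2.resize(st['image'][125:275,200:400],None,fx=4,fy=4,interpolation=2)
b=cv2.resize(ss['image'][170:320,220:395],None,fx=4,fy=4,interpolation=2)
cv2.imwrite('pics/tc.png',a);cv2.imwrite('pics/sc.png',b)
E
```

```text
top 336 224 [ 0.522 -0.158  0.119] [131, 134, 132]
top 335 230 [ 0.508 -0.156  0.12 ] [183, 187, 185]
top 334 225 [ 0.519 -0.154  0.119] [133, 135, 134]
top 333 229 [ 0.511 -0.152  0.118] [184, 188, 186]
top 333 228 [ 0.511 -0.151  0.135] [151, 153, 153]
top 333 227 [ 0.513 -0.151  0.137] [113, 116, 114]
top 333 226 [ 0.515 -0.151  0.137] [89, 91, 90]
top 333 223 [ 0.522 -0.151  0.138] [138, 141, 139]
top 333 224 [ 0.519 -0.151  0.14 ] [99, 101, 100]
top 332 230 [ 0.508 -0.149  0.119] [173, 176, 173]
top 331 225 [ 0.517 -0.146  0.137] [48, 48, 49]
top 331 221 [ 0.526 -0.146  0.135] [150, 154, 153]
top 331 222 [ 0.524 -0.146  0.138] [79, 81, 80]
top 330 229 [ 0.508 -0.144  0.138] [96, 98, 97]
top 330 227 [ 0.513 -0.144  0.136] [51, 51, 52]
top 330 228 [ 0.51  -0.144  0.139] [52, 53, 53]
top 330 226 [ 0.515 -0.144  0.137] [54, 54, 55]
top 330 224 [ 0.52  -0.144  0.135] [52, 51, 52]
top 330 223 [ 0.521 -0.144  0.141] [49, 48, 49]
top 329 230 [ 0.506 -0.142  0.139] [174, 177, 173]
top 328 225 [ 0.517 -0.14   0.136] [56, 56, 57]
top 328 222 [ 0.524 -0.14   0.139] [49, 49, 50]
top 328 221 
[... 8748 characters left out ...]
ide 328 210 [ 0.532 -0.081  0.112] [163, 162, 164]
side 328 212 [ 0.532 -0.08   0.107] [156, 156, 157]
side 335 207 [ 0.518 -0.08   0.12 ] [194, 196, 194]
side 336 208 [ 0.517 -0.072  0.124] [188, 189, 186]
side 333 208 [ 0.523 -0.071  0.126] [167, 170, 168]
side 332 209 [ 0.525 -0.07   0.125] [127, 125, 125]
side 335 209 [ 0.52  -0.06   0.133] [170, 171, 169]
side 332 219 [ 0.527 -0.055  0.11 ] [111, 111, 110]
side 333 210 [ 0.525 -0.054  0.136] [163, 164, 163]
side foot ((0.606119692325592, -0.020321279764175415), (0.29500335454940796, 0.19678954780101776), 17.38456153869629)
housing ((0.6719838380813599, -0.06536297500133514), (0.12000966817140579, 0.2963678240776062), 52.047821044921875)
```

View pics/tc.png

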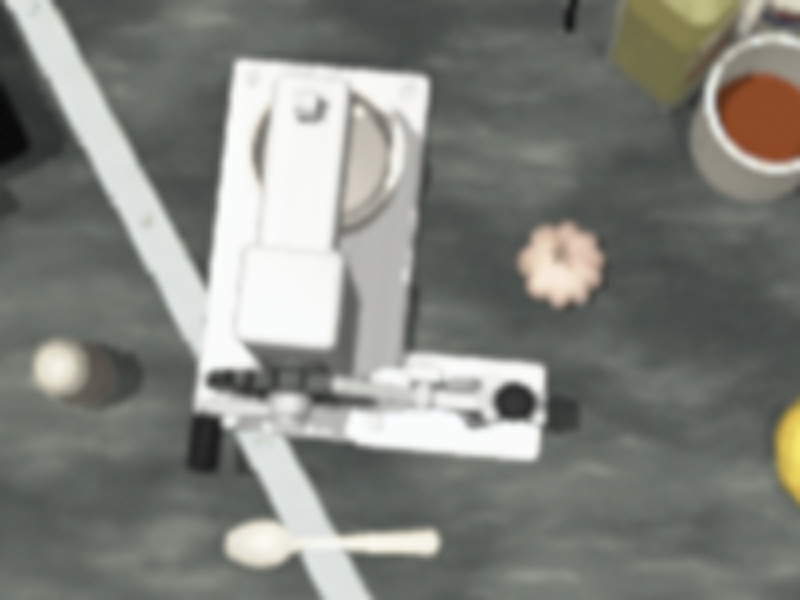

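View pics/sc.png

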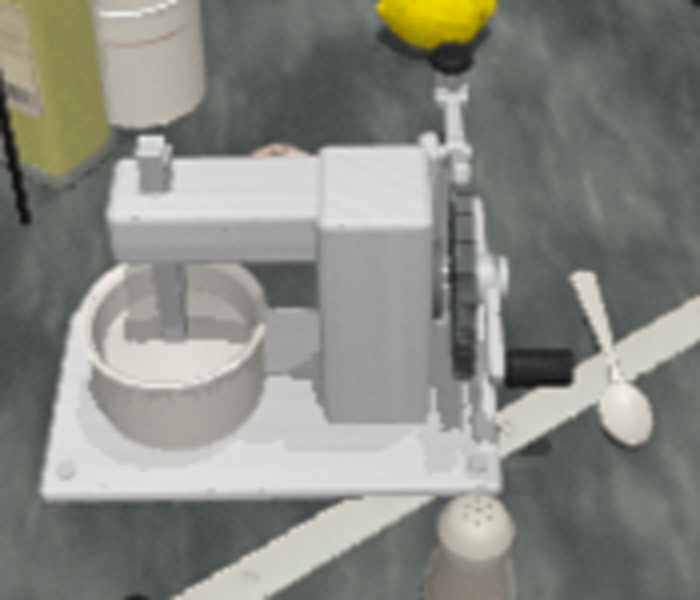

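The screw head is at about (0.517, -0.140) with its top at z ≈ 0.138. The crank handle is at the left, at about (0.49, 0.04, 0.085). I'll travel there at the present height with the fingers shutting.

Call:
{"method": "apply_moves", "body": {
  "motion": "0 10 12 0 0 0 0; 0 30 36 0 0 0 0; 0 60 71 0 0 0 0; 0 90 107 0 0 0 0; 0 120 142 0 0 0 0; 0 150 178 0 0 0 0; 0 180 214 0 0 0 0; 0 210 249 0 0 0 0; 0 240 285 0 0 0 0; 0 270 320 0 0 0 0; 0 300 356 0 0 0 0; 0 330 392 0 0 0 0; 0 360 427 0 0 0 0; 0 390 463 0 0 0 0; 0 420 498 0 0 0 0; 0 450 534 0 0 0 0; 0 480 570 0 0 0 0; 0 510 605 0 0 0 0; 0 530 629 0 0 0 0; 0 536 636 0 0 0 0"
}}

```text
time: 2.1
tool_pos: [0.518, -0.1426, 0.2215]
tool_rot: [[0.97, -0.245, -0.002], [-0.245, -0.97, -0.0], [-0.002, 0.001, -1.0]]
ft_force: [-0.5, 0.4, 0.2]
width: 0.003
grasp_force: 0.0
```

Call:
{"method": "apply_moves", "body": {
  "motion": "0 0 0 10 0 0 0; 0 0 0 30 0 0 0; 0 0 0 45 0 0 0; 0 0 0 50 0 0 0; 0 0 0 50 0 0 0"
}}

```text
time: 2.6
tool_pos: [0.5165, -0.139, 0.1717]
tool_rot: [[0.971, -0.24, -0.002], [-0.24, -0.971, 0.0], [-0.002, 0.0, -1.0]]
ft_force: [0.6, -0.6, -0.0]
width: 0.004
grasp_force: 0.0
```

```bash
cat >> h.py <<'E'
def crank(s,hub):
    W=pts(s);x,y,z=W[...,0],W[...,1],W[...,2]
    r=np.hypot(y-hub[1],z-.092)
    m=(s['image'].max(-1)<75)&(x>.455)&(x<.505)&(r>.030)&(r<.072)
    n,l,st,c=cv2.connectedComponentsWithStats(m.astype(np.uint8))
    if n<2: return None
    k=1+np.argmax(st[1:,4]);p=W[l==k]
    # vertical/lateral middle: visible side faces camera, shift 8 mm from surface along view
    C=np.array([.61,.538,.669]);q=np.median(p,0);d=q-C;d[0]=0;d/=np.linalg.norm(d);q=q+d*.008
    return np.round(q,4),st[k,4],round(float(np.degrees(np.arctan2(q[1]-hub[1],q[2]-.092))),1)
HUB=(.49,-.009)
E
python3 - <<'E'
from h import *
o=telemetry.get_obs();print(o['time'],np.round(o['tool_pos'],4),np.round(o['ft_force'],2),np.round(o['width'],3),np.round(o['tool_rot'],3).tolist())
st=dict(np.load('top0.npz'));T=pts(st)
for u,v in[(272,225),(273,226),(272,226),(273,225),(268,221),(276,221),(272,221)]:print(np.round(T[v,u],3))
print('old',crank(dict(np.load('side0.npz')),HUB))
s=snap('side');print(crank(s,HUB));W=pts(s)
h=(W[...,0]>.48)&(W[...,0]<.505)&(W[...,2]>.07)&(W[...,2]<.11)&(abs(W[...,1]+.01)<.03)&(s['image'].min(-1)>120)
print('hub',np.round(np.median(W[h],0),3),h.sum())
a=cv2.resize(s['image'][150:300,230:430],None,fx=4,fy=4,interpolation=2);cv2.imwrite('pics/s1.png',a)
E
```

```text
2.6 [ 0.5165 -0.139   0.1717] [ 0.58 -0.64 -0.02] 0.004 [[0.971, -0.24, -0.002], [-0.24, -0.971, 0.0], [-0.002, 0.0, -1.0]]
[ 0.518 -0.013  0.105]
[ 0.516 -0.015  0.105]
[ 0.516 -0.013  0.106]
[ 0.518 -0.015  0.107]
[ 0.523 -0.008  0.143]
[ 0.524 -0.024  0.133]
[ 0.523 -0.016  0.14 ]
old (array([0.4922, 0.0356, 0.0793]), np.int32(133), 105.9)
(array([0.4926, 0.0361, 0.0792]), np.int32(134), 105.9)
hub [ 0.504 -0.006  0.101] 10
```

View pics/s1.png

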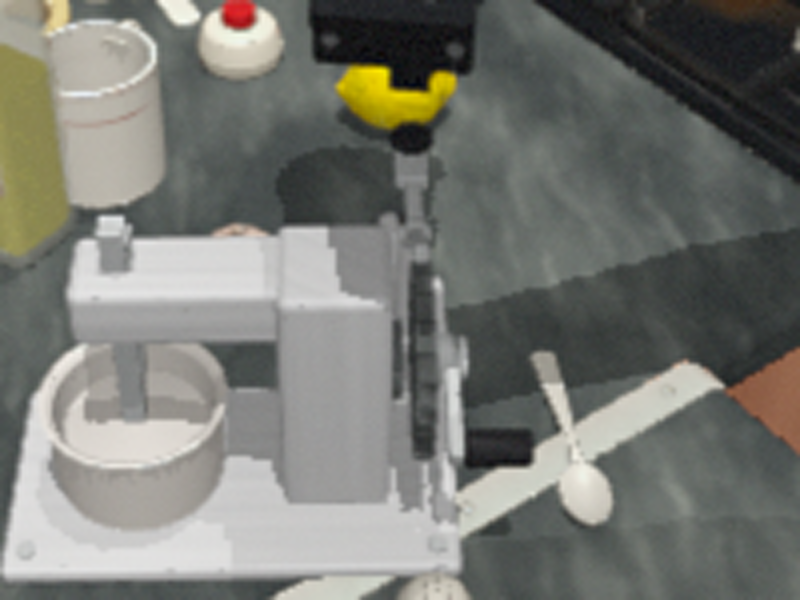

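The picture shows the fingers just above the black screw head (410,135) and the crank handle unmoved at (500,447), about 105° anticlockwise. I'll go down and feel for the screw.

Call:
{"method": "apply_moves", "body": {
  "motion": "0 0 0 10 0 0 0; 0 0 0 20 0 0 0; 0 0 0 26 0 0 0; 0 0 0 29 0 0 0; 0 0 0 30 0 0 0; 0 0 0 30 0 0 0"
}}

```text
time: 3.25
tool_pos: [0.5175, -0.1402, 0.1425]
tool_rot: [[0.97, -0.241, -0.0], [-0.241, -0.97, -0.0], [0.0, 0.0, -1.0]]
ft_force: [0.5, 0.1, 0.5]
width: 0.009
grasp_force: 0.0
```

Call:
{"method": "apply_moves", "body": {
  "motion": "0 0 0 1 0 0 0; 0 0 0 2 0 0 0; 0 0 0 3 0 0 0; 0 0 0 4 0 0 0; 0 0 0 5 0 0 0; 0 0 0 5 0 0 0"
}}

```text
time: 3.85
tool_pos: [0.5175, -0.1403, 0.1379]
tool_rot: [[0.97, -0.241, 0.0], [-0.241, -0.97, -0.0], [0.0, 0.0, -1.0]]
ft_force: [-1.4, -0.6, 2.4]
width: 0.007
grasp_force: 1.2
```

Contact at about 0.138 (2.4 N). I'll press on in 1 mm steps.

Call:
{"method": "apply_moves", "body": {
  "motion": "0 0 0 1 0 0 0; 0 0 0 2 0 0 0; 0 0 0 3 0 0 0; 0 0 0 4 0 0 0; 0 0 0 4 0 0 0"
}}

```text
time: 4.35
tool_pos: [0.5174, -0.1398, 0.1331]
tool_rot: [[0.97, -0.242, -0.0], [-0.242, -0.97, 0.001], [-0.0, -0.001, -1.0]]
ft_force: [-0.2, -0.4, 0.3]
width: 0.008
grasp_force: 0.2
```

Call:
{"method": "apply_moves", "body": {
  "motion": "0 0 0 1 0 0 0; 0 0 0 1.5 0 0 0; 0 0 0 2 0 0 0; 0 0 0 2 0 0 0"
}}

```text
time: 4.75
tool_pos: [0.5175, -0.1403, 0.1317]
tool_rot: [[0.97, -0.241, -0.0], [-0.241, -0.97, -0.0], [0.0, 0.0, -1.0]]
ft_force: [-0.8, -1.6, 3.2]
width: 0.006
grasp_force: 1.5
```

Call:
{"method": "apply_moves", "body": {
  "motion": "0 0 0 0.5 0 0 0; 0 0 0 1 0 0 0; 0 0 0 1 0 0 0"
}}

```text
time: 5.05
tool_pos: [0.5176, -0.1402, 0.1308]
tool_rot: [[0.97, -0.241, 0.0], [-0.241, -0.97, -0.0], [0.0, 0.0, -1.0]]
ft_force: [-0.4, -3.7, 5.4]
width: 0.004
grasp_force: 2.2
```

```bash
cat > c.py <<'E'
from h import *
o=telemetry.get_obs();s=snap('side');print(round(float(o['time']),2),np.round(o['tool_pos'],4),np.round(o['ft_force'],1),crank(s,(.49,-.011)))
E
python3 c.py
```

```text
5.05 [ 0.5176 -0.1402  0.1308] [-0.4 -3.7  5.4] (array([0.4921, 0.0389, 0.0883]), np.int32(134), 94.3)
```

The crank is turning. I'll press on until the stop is felt.

Call:
{"method": "apply_moves", "body": {
  "motion": "0 0 0 0.5 0 0 0; 0 0 0 1 0 0 0; 0 0 0 1 0 0 0"
}}

```text
time: 5.4
tool_pos: [0.5176, -0.1403, 0.1306]
tool_rot: [[0.971, -0.241, 0.001], [-0.241, -0.971, -0.001], [0.001, 0.0, -1.0]]
ft_force: [-1.6, -2.8, 8.8]
width: 0.005
grasp_force: 4.2
```

```bash
python3 c.py
```

```text
5.4 [ 0.5176 -0.1403  0.1306] [-1.6 -2.8  8.8] (array([0.4919, 0.0393, 0.0918]), np.int32(126), 90.2)
```

On the stop: 8.8 N and no more travel. I'll hold.

Call:
{"method": "apply_moves", "body": {
  "motion": "0 0 0 0.3 0 0 0; 0 0 0 0.3 0 0 0; 0 0 0 0.3 0 0 0; 0 0 0 0.3 0 0 0; 0 0 0 0.3 0 0 0; 0 0 0 0.3 0 0 0; 0 0 0 0.3 0 0 0; 0 0 0 0.3 0 0 0; 0 0 0 0.3 0 0 0; 0 0 0 0.3 0 0 0; 0 0 0 0.3 0 0 0; 0 0 0 0.3 0 0 0; 0 0 0 0.3 0 0 0; 0 0 0 0.3 0 0 0; 0 0 0 0.3 0 0 0; 0 0 0 0.3 0 0 0; 0 0 0 0.3 0 0 0; 0 0 0 0.3 0 0 0; 0 0 0 0.3 0 0 0; 0 0 0 0.3 0 0 0"
}}

```text
time: 7.45
tool_pos: [0.5177, -0.1403, 0.1303]
tool_rot: [[0.971, -0.241, 0.001], [-0.241, -0.971, -0.001], [0.001, 0.0, -1.0]]
ft_force: [-2.9, -1.9, 8.6]
width: 0.008
grasp_force: 4.4
```

```bash
python3 c.py
```

```text
7.45 [ 0.5177 -0.1403  0.1303] [-2.9 -1.9  8.6] (array([0.4912, 0.0354, 0.1124]), np.int32(148), 66.3)
```

Call:
{"method": "apply_moves", "body": {
  "motion": "0 0 0 0 0 0 0; 0 0 0 0 0 0 0; 0 0 0 0 0 0 0; 0 0 0 0 0 0 0; 0 0 0 0 0 0 0; 0 0 0 0 0 0 0; 0 0 0 0 0 0 0; 0 0 0 0 0 0 0; 0 0 0 0 0 0 0; 0 0 0 0 0 0 0; 0 0 0 0 0 0 0; 0 0 0 0 0 0 0; 0 0 0 0 0 0 0; 0 0 0 0 0 0 0; 0 0 0 0 0 0 0"
}}

```text
time: 9.0
tool_pos: [0.5176, -0.1403, 0.1302]
tool_rot: [[0.971, -0.241, 0.001], [-0.241, -0.971, -0.001], [0.001, 0.0, -1.0]]
ft_force: [-2.2, -2.6, 7.6]
width: 0.002
grasp_force: 4.1
```

```bash
python3 c.py
```

```text
9.0 [ 0.5176 -0.1403  0.1302] [-2.2 -2.6  7.6] (array([0.4918, 0.0268, 0.126 ]), np.int32(147), 48.0)
```

Call:
{"method": "apply_moves", "body": {
  "motion": "0 0 0 0 0 0 0; 0 0 0 0 0 0 0; 0 0 0 0 0 0 0; 0 0 0 0 0 0 0; 0 0 0 0 0 0 0; 0 0 0 0 0 0 0; 0 0 0 0 0 0 0; 0 0 0 0 0 0 0; 0 0 0 0 0 0 0; 0 0 0 0 0 0 0; 0 0 0 0 0 0 0; 0 0 0 0 0 0 0; 0 0 0 0 0 0 0; 0 0 0 0 0 0 0; 0 0 0 0 0 0 0; 0 0 0 0 0 0 0; 0 0 0 0 0 0 0; 0 0 0 0 0 0 0; 0 0 0 0 0 0 0; 0 0 0 0 0 0 0; 0 0 0 0 0 0 0"
}}

```text
invalid input at $.motion: expected 1 to 20 rows
```

```bash
python3 c.py
```

```text
9.05 [ 0.5176 -0.1403  0.1302] [-2.4 -2.7  7.8] (array([0.4909, 0.0259, 0.1267]), np.int32(144), 46.7)
```

Call:
{"method": "apply_moves", "body": {
  "motion": "0 0 0 0 0 0 0; 0 0 0 0 0 0 0; 0 0 0 0 0 0 0; 0 0 0 0 0 0 0; 0 0 0 0 0 0 0; 0 0 0 0 0 0 0; 0 0 0 0 0 0 0; 0 0 0 0 0 0 0; 0 0 0 0 0 0 0; 0 0 0 0 0 0 0; 0 0 0 0 0 0 0; 0 0 0 0 0 0 0; 0 0 0 0 0 0 0; 0 0 0 0 0 0 0; 0 0 0 0 0 0 0; 0 0 0 0 0 0 0; 0 0 0 0 0 0 0; 0 0 0 0 0 0 0; 0 0 0 0 0 0 0; 0 0 0 0 0 0 0"
}}

```text
time: 11.1
tool_pos: [0.5176, -0.1402, 0.1301]
tool_rot: [[0.971, -0.241, 0.001], [-0.241, -0.971, -0.0], [0.001, 0.0, -1.0]]
ft_force: [-1.4, -2.2, 7.7]
width: 0.003
grasp_force: 3.8
```

```bash
python3 c.py
```

```text
11.1 [ 0.5176 -0.1402  0.1301] [-1.4 -2.2  7.7] (array([0.4906, 0.0097, 0.1382]), np.int32(150), 24.2)
```

It is at 24° now. The hold places lie at about 15° and -2.5°, so I'll wait 1.2 s and then let go.

Call:
{"method": "apply_moves", "body": {
  "motion": "0 0 0 0 0 0 0; 0 0 0 0 0 0 0; 0 0 0 0 0 0 0; 0 0 0 0 0 0 0; 0 0 0 0 0 0 0; 0 0 0 0 0 0 0; 0 0 0 0 0 0 0; 0 0 0 0 0 0 0; 0 0 0 0 0 0 0; 0 0 0 0 0 0 0; 0 0 0 0 0 0 0; 0 0 0 0 0 0 0; 0 0 0 -10 0 0 0; 0 0 0 -25 0 0 0; 0 0 0 -45 0 0 0; 0 0 0 -60 0 0 0; 0 0 0 -60 0 0 0"
}}

```text
time: 12.85
tool_pos: [0.5188, -0.1395, 0.1911]
tool_rot: [[0.97, -0.241, 0.005], [-0.241, -0.97, 0.001], [0.004, -0.002, -1.0]]
ft_force: [-0.1, -0.3, 0.1]
width: 0.003
grasp_force: 0.0
```

```bash
python3 c.py
```

```text
12.85 [ 0.5188 -0.1395  0.1911] [-0.1 -0.3  0.1] (array([ 0.49  , -0.0074,  0.143 ]), np.int32(147), 4.1)
```

Call:
{"method": "apply_moves", "body": {
  "motion": "0 0 0 0 0 0 0; 0 0 0 0 0 0 0; 0 0 0 0 0 0 0; 0 0 0 0 0 0 0; 0 0 0 0 0 0 0; 0 0 0 0 0 0 0; 0 0 0 0 0 0 0; 0 0 0 0 0 0 0; 0 0 0 0 0 0 0; 0 0 0 0 0 0 0; 0 0 0 0 0 0 0; 0 0 0 0 0 0 0; 0 0 0 0 0 0 0; 0 0 0 0 0 0 0; 0 0 0 0 0 0 0"
}}

```text
time: 14.4
tool_pos: [0.5175, -0.1401, 0.1892]
tool_rot: [[0.97, -0.241, -0.0], [-0.241, -0.97, -0.0], [-0.0, 0.0, -1.0]]
ft_force: [-0.2, -0.2, -0.4]
width: 0.003
grasp_force: 0.0
```

```bash
python3 c.py; python3 - <<'E'
from h import *
s=snap('side');a=cv2.resize(s['image'][150:300,230:430],None,fx=4,fy=4,interpolation=2);cv2.imwrite('pics/s2.png',a)
E
```

```text
14.4 [ 0.5175 -0.1401  0.1892] [-0.2 -0.2 -0.4] (array([ 0.4894, -0.0119,  0.1427]), np.int32(159), -1.1)
```

View pics/s2.png

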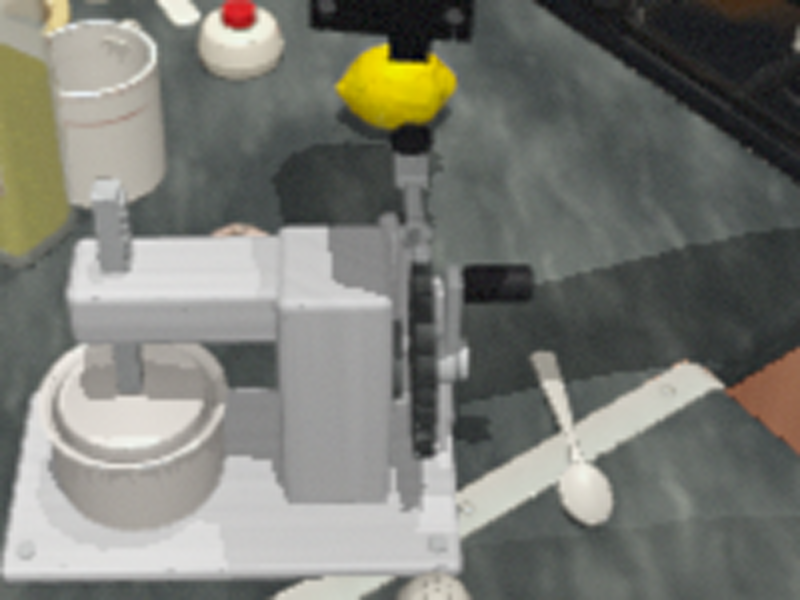

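The crank stands straight up (handle at (500,283)) and the fingers are clear. I'll check that it stays there.

Call:
{"method": "apply_moves", "body": {
  "motion": "0 0 0 -10 0 0 0; 0 0 0 -20 0 0 0; 0 0 0 -20 0 0 0; 0 0 0 -20 0 0 0; 0 0 0 -20 0 0 0; 0 0 0 -20 0 0 0; 0 0 0 -20 0 0 0; 0 0 0 -20 0 0 0; 0 0 0 -20 0 0 0; 0 0 0 -20 0 0 0; 0 0 0 -20 0 0 0; 0 0 0 -20 0 0 0; 0 0 0 -20 0 0 0; 0 0 0 -20 0 0 0; 0 0 0 -20 0 0 0"
}}

```text
time: 16.0
tool_pos: [0.5175, -0.1401, 0.2093]
tool_rot: [[0.97, -0.241, 0.0], [-0.241, -0.97, 0.0], [0.0, -0.0, -1.0]]
ft_force: [-0.4, 0.1, 0.6]
width: 0.006
grasp_force: 0.0
```

```bash
python3 c.py
```

```text
16.0 [ 0.5175 -0.1401  0.2093] [-0.4  0.1  0.6] (array([ 0.4891, -0.0123,  0.1427]), np.int32(161), -1.5)
```

Steady at about -1.5°, so I'll hand in.

```bash
python3 -c "
from station import manip;print(manip.hand_in())"
```

```text
the job is handed in; nothing more can be done
None
```

The press is eased off: the pawl dropped back in and holds the crank about 1.5° from straight up, the highest push I read was about 9 N, only the screw head was touched, and the job is handed in at about 16 s.

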